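# Index the die turntable to the next hole

### The arm

A 6-joint arm with a two-finger parallel gripper is mounted at the origin on the work surface. World frame = base frame: x ahead of the robot, y to its left, z up, the work surface at z = 0. Lengths are in m, angles in rad, forces in N, time in s.
With the tool pointing down it reaches from about 0.35 to 0.975 m from the base axis. Payload 4.9 kg.
Tool frame: the origin (TCP) lies on the centre line of the jaws, within the pads' length; the fingertips stand ahead of it and the grasp point (between the pads) is the TCP (manip.tip_extent is the z of the fingertips in the tool frame, in m); z points along the fingers, y is the line along which they close (so a half turn about z gives the same grasp; the last joint's range is limited). The gripper opens to 85 mm and grips with 20 to 120 N. Pads are 22 mm wide; open, the fingers measure 114 mm over their backs; the gripper's body (76 mm by 85 mm) begins 54 mm behind the grasp point. The pads swing forward as they close: fully open they stand 13 mm farther back than shut.
Start: joints at [-1.307, 0.053, 1.613, -0, 1.476, -0.119], TCP at [0.233, -0.58, 0.25] pointing down, gripper open.
Joint ranges: [-3.01, 3.01], [-1.01, 2.22], [0.06, 2.58], [-1.02, 4.17], [0.09, 2.62], [-3.14, 3.14]. Speed limits (rad/s): [2.57, 2.57, 3.14, 3.14, 3.14, 3.14].

### API

Orientations are given as a unit quaternion [w, x, y, z].
In Python, from plant import manip gives the robot as it stands. The module is installed in compiled form; this text tells all that it offers.
- The arm moves only by the tool run_rows, called after "Call:" by a JSON object that holds its "api" and its "payload". Schema: {"type":"object","properties":{"ticks":{"type":"array","items":{"type":"array","items":{"type":"array","items":{"type":"number"},"minItems":7,"maxItems":7},"minItems":1,"maxItems":5},"minItems":1,"maxItems":1},"only":{"type":"string"},"quiet":{"type":"boolean"},"lines":{"type":"string"}},"required":["ticks"],"additionalProperties":false}. ticks is a list that holds a single list of rows (three levels of brackets), with 1 to 5 rows, each of 7 numbers: the opening from 0.0 (shut) to 1.0 (fully open), then dx, dy, dz in m, then a rotation vector rx, ry, rz in rad; each row shifts and turns the commanded pose from where the row before left it, along the tool's axes as they then stand; what a row does not reach is not made up. A row lasts 1/8 s, in which the tool goes at most 0.0625 m and 0.188 rad, less where a joint would pass 70% of its speed; a pose out of reach is approached as far as the arm can. The fingers move at their own pace and stop on an object; the grip force is fixed at half the most. Time passes only in rows, so rows that do not move let the fingers close. The tool returns the time, the measured TCP pose, the force, the opening and the grip force at its end. only (a regular expression) keeps the lines of the reply that match it, lines (a string "A,B") keeps lines A to B, and quiet returns only ok. Input that does not fit is refused with a message, and nothing moves.
- manip.state(): the state, without advancing time (a new reading comes with each control period).
- manip.grab_frame(name): name is "scene" or "top"; returns (picture, depth): 400x640x3 uint8, red, green, blue; 400x640 float32, m along the optical axis (not along the pixel's ray), 0 where there is no reading.
- manip.camera_params(name): a dict with "intrinsics" (3x3 intrinsics, pixels), "xyz" and "orientation" of the camera in the world. Camera axes: x right, y down, z forward; pixel columns grow to the right and rows downward; lengths in m; the calibration is good to about 2 mm. A picture is of the moment at which its call begins. camera_params takes no time and is no camera call.
- manip.job_done(): hands the job in; it is judged then, once.
Trained networks look in the newest picture that a camera, given by its name, has taken for a name from the list of things; names that differ only in an ending like _2 or _b are one class to them, and where a whole thing is asked for, a point or a joint stands for the part that bears it (a point fixed in the world has none). Each returns a list of dicts, best first, with "conf" (0 to 1); they miss things now and then, are a little off and sometimes report something else, mostly with a low value. They report only what shows in the picture. A call takes as long as a camera call.
- manip.look_for(camera, query): "extent" ([left, top, right, bottom] in pixels, round what is visible of it).
- manip.outline_of(camera, query): "region" (400x640 bool, what is visible of it) and "extent" ([left, top, right, bottom] in pixels, round what is visible of it).
- manip.mark_of(camera, query): "centre" ([row, column] in pixels: a listed point, or the origin of a listed thing).
The state is a dict: "time": time; "joint_pos": joint angles; "joint_vel": joint speeds; "joint_efforts": joint torques, N m; "tool_pos": TCP position; "tool_rot": TCP orientation; "contact_force": force on the tool from outside, world axes, zero at the start; "ft_torque": the same for the moment, N m; "gripper_width": opening from 0.0 (shut) to 1.0 (fully open); "grasp_force": force on a finger pad.
Only numpy, scipy, OpenCV 4.12 (cv2) and the standard library are available. Lean on these libraries where they do the work, as an engineer would, in place of code of your own. Each camera call takes 0.05 s, during which the arm holds its last target. There are 200 camera calls.

### The job

On the indexing stand, press the spring plunger in with the fingertips, turn the table clockwise (seen from above) to the very next hole so that the second die comes round to the pointer, and let the plunger spring fully out into that hole, then move the hand clear. Only press and push: the plaster dies stay in their seats, and the other things on the bench are left where they are.

Things in the scene. Friction and masses are not known exactly. Their poses are not given: they have to be found in the camera images.
- stand: fixed round stand of the turntable, 244 mm across, on the bench; origin on the turning axis at bench level, z up. On top a fixed flat steel index ring (radii 88 to 119 mm, top 45 mm above the bench) with 8 dark holes 45 degrees apart, 103 mm from the axis. At the start the plunger lies on the stand's -x side, the pointer on its -y side
- pointer_tip (a point): tip of the thin bent steel pointer fixed on the stand's rim; its foot is 129 mm from the axis, its top 75 mm above the bench, its tip over the ring, 97 mm from the axis
- next_hole (a point): mouth of the ring hole into which the index pin must go, 103 mm from the axis, 45 mm above the bench; fixed on the stand
- table_axis (a point): point on the turning axis at the height of the top of the aluminium disc (radius 86 mm), 50 mm above the bench. The disc turns inside the ring; a hub of 16 mm radius rises 10 mm above it
- turntable (a joint): angle of the disc in rad, growing clockwise seen from above; 0 with the index pin in the first hole, 0.785 in the next. Friction about 0.1 N m: it stays where it is left; the index pin locks it to about +-0.015 rad while in a hole
- plunger (a joint): how far the plunger is pressed down, in m: 0 out, 0.013 fully in. Spring: 4 N at first, 9 N fully in. Its 8 mm index pin enters the ring's 11 mm holes from below, the dome showing 2 mm above the ring. Pressed beyond 0.010 the pin is free and the disc turns; let go between holes, it rides under the ring at 0.010 and springs by itself into the next hole it meets, stopping the disc
- plunger_top (a point): centre of the top of the plunger's round steel button (28 mm across), 62 mm from the turning axis; 72 mm above the bench when out, 59 mm when fully in. It turns with the disc
- fin_face (a point): centre of the face, towards the button, of the upright aluminium fin that stands on the disc on the clockwise side of the button: 24 mm from the button's centre, 34 mm wide (radially), 8 mm thick, its top 95 mm above the bench. A fingertip on the button can push this fin sideways to turn the disc clockwise
- die_a: loose cream plaster die (single-tooth model), square foot 26x22 mm, 30 to 32 mm tall, at the pointer at the start; origin at the centre of its underside. It only rests in its seat and must stay there
- die_b: loose cream plaster die (single-tooth model), square foot 26x22 mm, 30 to 32 mm tall, the next to come to the pointer, 45 degrees counterclockwise of die_a; origin at the centre of its underside. It only rests in its seat and must stay there
- die_c: loose cream plaster die (single-tooth model), square foot 26x22 mm, 30 to 32 mm tall, 45 degrees farther; origin at the centre of its underside. It only rests in its seat and must stay there
- seat_a (a point): centre of the floor of the shallow grey seat (inside 30x26 mm, walls 6 mm high) that holds die_a; turns with the disc, 60 mm from its axis, 53 mm above the bench
- seat_b (a point): centre of the floor of the shallow grey seat (inside 30x26 mm, walls 6 mm high) that holds die_b; turns with the disc, 60 mm from its axis, 53 mm above the bench
- seat_c (a point): centre of the floor of the shallow grey seat (inside 30x26 mm, walls 6 mm high) that holds die_c; turns with the disc, 60 mm from its axis, 53 mm above the bench
- carver: loose wax carver, brass handle 8 mm thick with bent steel ends, 160 mm long along x, lying on the bench; origin under its middle
- knife: loose wax knife, blue handle 100x16x12 mm and a flat steel blade, 142 mm long along x, lying beside the stand; origin on the bench 30 mm from the middle of the handle towards the blade
- brush: loose brush, 150 mm long along its x, lying on the bench beyond the stand; origin near its middle, underneath
- arch_model: loose plaster jaw model, 50x64 mm, 25 mm tall, right of the stand; origin at the centre of its underside
- jar: loose amber jar with a white cap, 52 mm across, 65 mm tall, standing left of the stand; origin at the centre of its underside

How it is judged:
On the way, in this order (a step that is already met when the one before it is completed fails the run):
1. the plunger is pressed in with the table still at its first hole (value of joint plunger above 0.008 m and value of joint turntable below 0.2 rad), for 0.05 s.
2. the table has turned to the next hole and the plunger is out in it (value of joint plunger below 0.003 m and value of joint turntable between 0.75 and 0.82 rad), for 0.2 s.
At the end, for the whole second after the job is handed in: The table stands 45 degrees (within 2 degrees) clockwise of its start, the plunger is out (less than 3 mm pressed) with its pin in the next hole, and the three dies sit in their seats (within 10 mm) (all of step 2 and distance between die_a and seat_a below 0.01 m and distance between die_b and seat_b below 0.01 m and distance between die_c and seat_c below 0.01 m); the robot touches nothing.
It fails at once if a die is lifted or knocked out of its seat (more than 12 mm from it) (distance between die_a and seat_a above 0.012 m or distance between die_b and seat_b above 0.012 m or distance between die_c and seat_c above 0.012 m).
It fails at once if another thing on the bench (carver, knife, brush, jaw model, jar) is moved more than 30 mm (distance of any of carver, knife, brush, arch_model, jar from where it was at the start of the episode above 0.03 m).
It fails at once if the table is turned well past the next hole (value of joint turntable above 1.2 rad).
It fails at once if the table is turned counterclockwise (value of joint turntable below -0.25 rad).
It also fails if it takes over 38 s, if anything falls off the work surface, if the arm or the gripper's body presses on something with over 40 N, if the wrist force passes 120 N, or if a joint passes its speed limit or range.

## Working session

There is one attempt and no reset: what is moved stays moved. The work goes in short steps, Python scripts to look and compute and a tool call to move; the robot and the scene stay as the last step left them, time stands still between calls to the robot, and variables do not carry over. Pictures are saved under pics/ and viewed, at most 10 in all, crops included, and the job is handed in when it is done.

```bash
mkdir -p pics
```

Create h.py:
```python
import numpy as np, cv2
from plant import manip
from scipy.spatial.transform import Rotation as R
def cam(n):
    p=manip.camera_params(n); q=np.array(p["orientation"])
    return np.array(p["intrinsics"]),np.array(p["xyz"]),R.from_quat(q[[1,2,3,0]]).as_matrix()
def at_z(n,rc,z):
    K,t,M=cam(n); d=M@np.linalg.inv(K)@[rc[1],rc[0],1]; return t+d*(z-t[2])/d[2]
def proj(n,P):
    K,t,M=cam(n); c=K@(M.T@(np.array(P)-t)); return c[:2]/c[2]
```

Run:
```python
from h import *
for n in("scene","top"):
    im,d=manip.grab_frame(n); cv2.imwrite(f"pics/{n}0.png",im[...,::-1]); print(n,cam(n)[1])
    for q,z in(("pointer_tip",.075),("next_hole",.045),("table_axis",.05),("plunger_top",.072),("fin_face",.08),("seat_a",.053),("stand",0),("jar",0)):
        print(q,[(np.round(m["centre"]),round(m["conf"],2),at_z(n,m["centre"],z).round(4)[:2]) for m in manip.mark_of(n,q)[:3]])
s=manip.state();print(s["tool_pos"],s["tool_rot"],s["time"],manip.tip_extent)
```

```text
scene [1.23153406 0.06056763 1.11211463]
pointer_tip [(array([214., 315.]), 0.77, array([0.6066, 0.0181]))]
next_hole [(array([205., 381.]), 0.88, array([0.5534, 0.1946])), (array([219., 326.]), 0.16, array([0.6042, 0.0486]))]
table_axis [(array([222., 348.]), 0.61, array([0.6122, 0.1058]))]
plunger_top [(array([199., 355.]), 0.42, array([0.5543, 0.1221]))]
fin_face [(array([198., 362.]), 0.87, array([0.5569, 0.1412]))]
seat_a [(array([233., 329.]), 0.81, array([0.6485, 0.0574])), (array([219., 327.]), 0.79, array([0.6076, 0.0497])), (array([243., 343.]), 0.72, array([0.677 , 0.0924]))]
stand [(array([235., 348.]), 0.84, array([0.6247, 0.1089]))]
jar [(array([202., 471.]), 0.75, array([0.5071, 0.4557]))]
top [0.40218717 0.04536183 1.11706974]
pointer_tip [(array([183., 330.]), 0.92, array([0.6004, 0.0134]))]
next_hole [(array([200., 267.]), 0.65, array([0.5603, 0.1899]))]
table_axis [(array([180., 294.]), 0.68, array([0.6173, 0.1135])), (array([199., 454.]), 0.47, array([ 0.5542, -0.3267]))]
plunger_top [(array([200., 292.]), 0.64, array([0.5556, 0.1188])), (array([267., 478.]), 0.26, array([ 0.3691, -0.3675])), (array([166., 315.]), 0.25, array([0.6492, 0.0558]))]
fin_face [(array([199., 280.]), 0.56, array([0.5577, 0.151 ])), (array([179., 296.]), 0.48, array([0.6136, 0.1058])), (array([182., 333.]), 0.17, array([0.601, 0.007]))]
seat_a [(array([160., 296.]), 0.9, array([0.6725, 0.1064])), (array([164., 316.]), 0.63, array([0.6611, 0.0525])), (array([184., 320.]), 0.57, array([0.6034, 0.0426]))]
stand [(array([183., 297.]), 0.74, array([0.6177, 0.1083]))]
jar [(array([227., 173.]), 0.9, array([0.496 , 0.4661])), (array([197., 455.]), 0.45, array([ 0.5677, -0.3457]))]
[ 0.23344314 -0.57974829  0.25030154] [1.86361183e-07 9.81739971e-01 1.90227836e-01 1.06787607e-05] 0.9 0.019
```

View crops.

Run:
```python
import cv2
a=cv2.imread("pics/top0.png")[110:260,200:400];b=cv2.imread("pics/scene0.png")[140:290,250:450]
cv2.imwrite("pics/crop0.png",cv2.resize(cv2.vconcat([a,b]),(800//1*3//4,900*2//3),interpolation=cv2.INTER_CUBIC) if 0 else cv2.resize(cv2.hconcat([a,b]),(800,300),interpolation=cv2.INTER_CUBIC))
```

```text
(no output)
```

View pics/crop0.png

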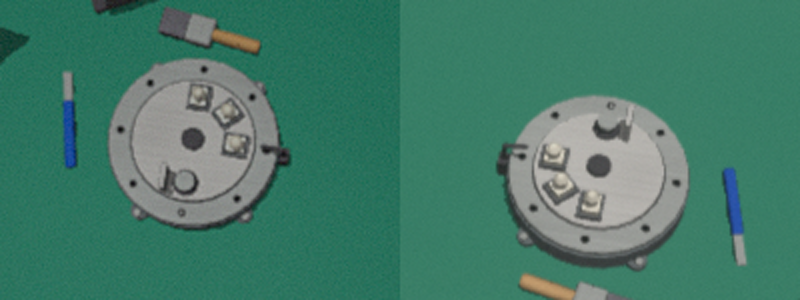

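View pics/top0.png

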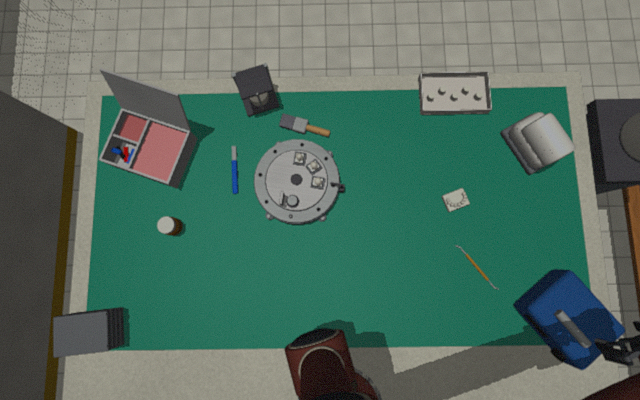

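Create fit.py:
```python
from h import *
from scipy.optimize import least_squares
g=cv2.cvtColor(cv2.imread("pics/top0.png"),cv2.COLOR_BGR2GRAY).astype(float)
gl=cv2.GaussianBlur(g,(0,0),.8)
# fit of hole pattern: minimise brightness at the 7 predicted dark holes, start from marks
from scipy.ndimage import map_coordinates
def holes(p): 
    a=p[2]+np.deg2rad(np.arange(8)*45); return np.c_[p[0]+.103*np.cos(a),p[1]+.103*np.sin(a),np.full(8,.045)]
def cost(p):
    uv=np.array([proj("top",h) for h in holes(p)]); return map_coordinates(gl,[uv[:,1],uv[:,0]],order=3)
best=min(((cost((x,y,t)).sum(),x,y,t) for x in np.arange(.604,.630,.002) for y in np.arange(.098,.122,.002) for t in np.deg2rad(np.arange(-20,6,1.5))))
from scipy.optimize import minimize
r=minimize(lambda p:cost(p).sum(),best[1:],method="Nelder-Mead",options=dict(xatol=1e-5,fatol=1e-3,initial_simplex=[best[1:]]+[np.add(best[1:],d) for d in((.001,0,0),(0,.001,0),(0,0,.01))]))
print(best,r.x,np.rad2deg(r.x[2]),cost(r.x).round())
x,y,t=r.x
rot=lambda v:(np.array([x,y])+[np.cos(t)*v[0]-np.sin(t)*v[1],np.sin(t)*v[0]+np.cos(t)*v[1]]).round(4)
print("plunger",rot((-.062,0)),"fin",rot((-.062,.024)),"pointer",rot((0,-.097)),"nexthole",rot((-.103*.7071,.103*.7071)))
```

```bash
python3 fit.py
```

```text
Traceback (most recent call last):
  File "fit.py", line 11, in <module>
    best=min(((cost((x,y,t)).sum(),x,y,t) for x in np.arange(.604,.630,.002) for y in np.arange(.098,.122,.002) for t in np.deg2rad(np.arange(-20,6,1.5))))
  File "fit.py", line 11, in <genexpr>
    best=min(((cost((x,y,t)).sum(),x,y,t) for x in np.arange(.604,.630,.002) for y in np.arange(.098,.122,.002) for t in np.deg2rad(np.arange(-20,6,1.5))))
               ~~~~^^^^^^^^^
  File "fit.py", line 10, in cost
    uv=np.array([proj("top",h) for h in holes(p)]); return map_coordinates(gl,[uv[:,1],uv[:,0]],order=3)
                 ~~~~^^^^^^^^^
  File "h.py", line 10, in proj
    K,t,M=cam(n); c=K@(M.T@(np.array(P)-t)); return c[:2]/c[2]
          ~~~^^^
  File "h.py", line 5, in cam
    p=manip.camera_params(n); q=np.array(p["orientation"])
ValueError: time passes only in moves, steps and waits
```

```bash
sed -i 's/^def cam/import functools\n@functools.cache\ndef cam/' h.py; python3 fit.py; python3 -c "
from plant import manip;print(manip.state()['time'])"
```

```text
(np.float64(430.418825570385), np.float64(0.618), np.float64(0.10800000000000001), np.float64(-0.16580627893946132)) [ 0.61812029  0.10851875 -0.16301136] -9.339863181934646 [51. 48. 46. 51. 92. 47. 40. 48.]
plunger [0.5569 0.1186] fin [0.5608 0.1423] pointer [0.6024 0.0128] nexthole [0.5581 0.1922]
0.9
```

Call:
{"api": "run_rows", "payload": {"ticks": [[[0, 0.035, -0.033, 0, 0, 0, 0], [0, 0.035, -0.033, 0, 0, 0, 0], [0, 0.035, -0.033, 0, 0, 0, 0], [0, 0.035, -0.033, 0, 0, 0, 0], [0, 0.035, -0.033, 0, 0, 0, 0]]]}}

```text
time: 1.52
tool_pos: [0.3346, -0.3599, 0.2505]
tool_rot: [0.0, 0.982, 0.19, 0.0]
contact_force: [-0.6, 0.1, 0.6]
gripper_width: 0.002
grasp_force: 0.0
```

Call:
{"api": "run_rows", "payload": {"ticks": [[[0, 0.035, -0.033, 0, 0, 0, 0], [0, 0.035, -0.033, 0, 0, 0, 0], [0, 0.035, -0.033, 0, 0, 0, 0], [0, 0.035, -0.033, 0, 0, 0, 0], [0, 0.035, -0.033, 0, 0, 0, 0]]]}}

```text
time: 2.15
tool_pos: [0.4353, -0.1414, 0.2506]
tool_rot: [0.0, 0.982, 0.19, 0.0]
contact_force: [1.2, -0.5, -0.2]
gripper_width: -0.001
grasp_force: 0.0
```

Call:
{"api": "run_rows", "payload": {"ticks": [[[0, 0.035, -0.033, 0, 0, 0, 0], [0, 0.035, -0.033, 0, 0, 0, 0], [0, 0.035, -0.033, 0, 0, 0, 0], [0, 0.035, -0.033, 0, 0, 0, 0], [0, 0.035, -0.033, 0, 0, 0, 0]]]}}

```text
time: 2.78
tool_pos: [0.5361, 0.0771, 0.2505]
tool_rot: [0.0, 0.982, 0.19, 0.0]
contact_force: [0.7, -1.3, 0.1]
gripper_width: -0.003
grasp_force: 0.0
```

Call:
{"api": "run_rows", "payload": {"ticks": [[[0, 0, 0, 0, 0, 0, -0.17], [0, 0, 0, 0, 0, 0, -0.17], [0, 0, 0, 0, 0, 0, -0.17], [0, 0, 0, 0, 0, 0, -0.17], [0, 0, 0, 0, 0, 0, -0.17]]]}}

```text
time: 3.4
tool_pos: [0.5356, 0.0756, 0.2504]
tool_rot: [0.0, 0.814, 0.58, 0.0]
contact_force: [0.6, 0.1, 0.1]
gripper_width: 0.002
grasp_force: 0.0
```

Call:
{"api": "run_rows", "payload": {"ticks": [[[0, 0, 0, 0, 0, 0, -0.172], [0, 0, 0, 0, 0, 0, 0]]]}}

```text
time: 3.65
tool_pos: [0.5356, 0.0755, 0.2504]
tool_rot: [0.0, 0.764, 0.645, 0.0]
contact_force: [-0.5, -0.7, -0.9]
gripper_width: -0.002
grasp_force: 0.0
```

Create st.py:
```python
from h import *
C=np.array([.6181,.1085])
def tool():
    s=manip.state(); p=np.array(s["tool_pos"]); q=np.array(s["tool_rot"]); M=R.from_quat(q[[1,2,3,0]]).as_matrix()
    d=p[:2]-C
    print("t",s["time"],"tcp",p.round(4),"tipz",round(p[2]-manip.tip_extent,4),"ext",manip.tip_extent,"r",np.hypot(*d).round(4),"th",np.rad2deg(np.arctan2(d[1],d[0])).round(2),"xang",np.rad2deg(np.arctan2(M[1,0],M[0,0])).round(2),"zaxis",M[:,2].round(3),"F",np.round(s["contact_force"],1),"w",s["gripper_width"])
    return p,M
def to(x,y,z=None):
    p,M=tool(); print("tool delta",(M.T@(np.array([x,y,p[2] if z is None else z])-p)).round(4))
```

```bash
python3 -c "
from st import *
to(.5584,.1275,.11+.019)"
```

```text
t 3.65 tcp [0.5356 0.0755 0.2504] tipz 0.2314 ext 0.019 r 0.0889 th -158.23 xang 80.37 zaxis [ 0.  0. -1.] F [-0.5 -0.7 -0.9] w -0.0023775239251224984
tool delta [0.0551 0.0138 0.1214]
```

Call:
{"api": "run_rows", "payload": {"ticks": [[[0, 0.028, 0.007, 0, 0, 0, 0.0], [0, 0.027, 0.007, 0, 0, 0, 0], [0, 0, 0, 0.06, 0, 0, 0], [0, 0, 0, 0.06, 0, 0, 0], [0, 0, 0, 0, 0, 0, 0]]]}}

```text
time: 4.28
tool_pos: [0.5541, 0.1271, 0.1244]
tool_rot: [-0.003, 0.764, 0.645, -0.005]
contact_force: [-0.4, 0.1, -0.0]
gripper_width: -0.003
grasp_force: 0.0
```

Run:
```python
from st import *
to(.5584,.1275,.10)
for n in("top","scene"):
    im,d=manip.grab_frame(n); cv2.imwrite(f"pics/{n}1.png",im[...,::-1])
a=cv2.imread("pics/top1.png")[130:230,230:365];b=cv2.imread("pics/scene1.png")[150:250,290:425]
cv2.imwrite("pics/crop1.png",cv2.resize(cv2.hconcat([a,b]),(800,296),interpolation=cv2.INTER_CUBIC))
```

```text
t 4.275 tcp [0.5541 0.1271 0.1244] tipz 0.1054 ext 0.019 r 0.0666 th 163.76 xang 80.37 zaxis [-0.012 -0.001 -1.   ] F [-0.4  0.1 -0. ] w -0.0030533952495633535
tool delta [0.0012 0.0044 0.0243]
```

View pics/crop1.png

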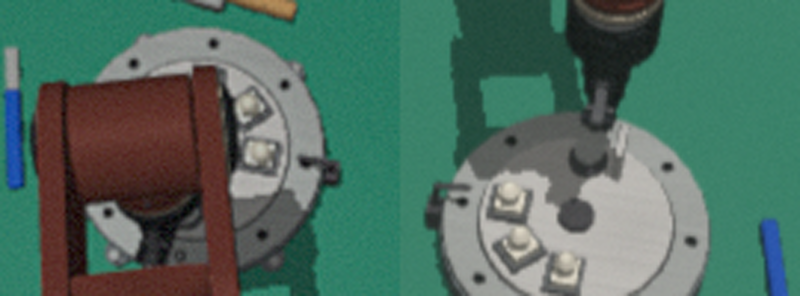

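Call:
{"api": "run_rows", "payload": {"ticks": [[[0, 0, 0, 0, 0, 0, 0], [0, 0, 0, 0, 0, 0, 0]]]}}

```text
time: 4.62
tool_pos: [0.5603, 0.1276, 0.1335]
tool_rot: [0.001, 0.763, 0.646, 0.002]
contact_force: [-0.1, 1.4, -1.0]
gripper_width: -0.001
grasp_force: 0.0
```

```bash
python3 -c "
from st import *
to(.5584,.1275,.091)"
```

```text
t 4.625 tcp [0.5603 0.1276 0.1335] tipz 0.1145 ext 0.019 r 0.0609 th 161.76 xang 80.46 zaxis [ 0.005  0.    -1.   ] F [-0.1  1.4 -1. ] w -0.0014298709261565436
tool delta [-0.0004 -0.002   0.0425]
```

Call:
{"api": "run_rows", "payload": {"ticks": [[[0, 0, -0.001, 0.012, 0, 0, 0], [0, 0, 0, 0.012, 0, 0, 0], [0, 0, 0, 0.010, 0, 0, 0], [0, 0, 0, 0, 0, 0, 0], [0, 0, 0, 0, 0, 0, 0]]]}}

```text
time: 5.25
tool_pos: [0.5576, 0.1276, 0.0962]
tool_rot: [-0.0, 0.763, 0.646, -0.0]
contact_force: [0.2, -0.5, -0.8]
gripper_width: -0.001
grasp_force: 0.0
```

```bash
python3 -c "
from st import *
to(.5584,.1275,.091)"
```

```text
t 5.25 tcp [0.5576 0.1276 0.0962] tipz 0.0772 ext 0.019 r 0.0635 th 162.47 xang 80.49 zaxis [-0. -0. -1.] F [ 0.2 -0.5 -0.8] w -0.0012278407937259548
tool delta [0.     0.0009 0.0052]
```

Now press slowly, 10 mm first, watching the force.

Call:
{"api": "run_rows", "payload": {"ticks": [[[0, 0, 0, 0.003, 0, 0, 0], [0, 0, 0, 0.003, 0, 0, 0], [0, 0, 0, 0, 0, 0, 0]]]}}

```text
time: 5.62
tool_pos: [0.5578, 0.1277, 0.0908]
tool_rot: [0.0, 0.763, 0.646, 0.0]
contact_force: [-1.8, -0.2, 3.7]
gripper_width: -0.002
grasp_force: 1.6
```

Call:
{"api": "run_rows", "payload": {"ticks": [[[0, 0, 0, 0.003, 0, 0, 0], [0, 0, 0, 0.002, 0, 0, 0], [0, 0, 0, 0, 0, 0, 0]]]}}

```text
time: 6.0
tool_pos: [0.5578, 0.1277, 0.0857]
tool_rot: [0.0, 0.763, 0.646, 0.0]
contact_force: [-1.4, 0.0, 4.5]
gripper_width: -0.004
grasp_force: 2.5
```

Call:
{"api": "run_rows", "payload": {"ticks": [[[0, 0, 0, 0.003, 0, 0, 0], [0, 0, 0, 0.002, 0, 0, 0], [0, 0, 0, 0, 0, 0, 0]]]}}

```text
time: 6.38
tool_pos: [0.5579, 0.1277, 0.081]
tool_rot: [0.0, 0.763, 0.646, 0.0]
contact_force: [-2.5, -0.3, 6.9]
gripper_width: -0.004
grasp_force: 3.4
```

Call:
{"api": "run_rows", "payload": {"ticks": [[[0, 0, 0, 0.0015, 0, 0, 0], [0, 0, 0, 0, 0, 0, 0]]]}}

```text
time: 6.62
tool_pos: [0.5578, 0.1277, 0.0796]
tool_rot: [0.0, 0.763, 0.646, 0.0]
contact_force: [-2.2, 0.8, 7.2]
gripper_width: -0.0
grasp_force: 3.6
```

```bash
python3 -c "
from st import *
tool()"
```

```text
t 6.625 tcp [0.5578 0.1277 0.0796] tipz 0.0606 ext 0.019 r 0.0632 th 162.35 xang 80.49 zaxis [ 0.001  0.    -1.   ] F [-2.2  0.8  7.2] w -0.00029474885624813387
```

Call:
{"api": "run_rows", "payload": {"ticks": [[[0, 0, 0, 0.0012, 0, 0, 0], [0, 0.002, 0, 0.0005, 0, 0, 0], [0, 0.0015, 0, 0, 0, 0, 0], [0, 0, 0, 0, 0, 0, 0]]]}}

```text
time: 7.12
tool_pos: [0.5589, 0.131, 0.0783]
tool_rot: [0.001, 0.763, 0.646, 0.001]
contact_force: [-2.6, -1.0, 6.6]
gripper_width: -0.001
grasp_force: 3.8
```

```bash
python3 -c "
from st import *
tool()"
```

```text
t 7.125 tcp [0.5589 0.131  0.0783] tipz 0.0593 ext 0.019 r 0.0633 th 159.18 xang 80.49 zaxis [ 0.002 -0.    -1.   ] F [-2.6 -1.   6.6] w -0.0012031872123920817
```

Call:
{"api": "run_rows", "payload": {"ticks": [[[0, 0.0031, 0.0007, 0, 0, 0, 0.05], [0, 0.0031, 0.0007, 0, 0, 0, 0.05], [0, 0, 0, 0, 0, 0, 0]]]}}

```text
time: 7.5
tool_pos: [0.5617, 0.1371, 0.0784]
tool_rot: [0.001, 0.795, 0.607, 0.001]
contact_force: [-0.5, -0.1, 8.4]
gripper_width: -0.002
grasp_force: 3.8
```

```bash
python3 -c "
from st import *
tool()"
```

```text
t 7.5 tcp [0.5617 0.1371 0.0784] tipz 0.0594 ext 0.019 r 0.0633 th 153.13 xang 74.75 zaxis [ 0.002  0.    -1.   ] F [-0.5 -0.1  8.4] w -0.0016945560154037207
```

Call:
{"api": "run_rows", "payload": {"ticks": [[[0, 0.0031, 0.0007, 0, 0, 0, 0.05], [0, 0.0031, 0.0007, 0, 0, 0, 0.05], [0, 0.0031, 0.0007, 0, 0, 0, 0.05], [0, 0.0031, 0.0007, 0, 0, 0, 0.05], [0, 0, 0, 0, 0, 0, 0]]]}}

```text
time: 8.12
tool_pos: [0.5685, 0.1479, 0.0785]
tool_rot: [0.0, 0.851, 0.525, 0.001]
contact_force: [-1.3, 0.8, 8.1]
gripper_width: 0.0
grasp_force: 3.8
```

Run:
```python
from st import *
tool()
im,d=manip.grab_frame("scene"); 
cv2.imwrite("pics/crop2.png",cv2.resize(im[150:270,280:440,::-1],(800,600),interpolation=cv2.INTER_CUBIC))
```

```text
t 8.125 tcp [0.5685 0.1479 0.0785] tipz 0.0595 ext 0.019 r 0.0633 th 141.5 xang 63.29 zaxis [ 0.002  0.    -1.   ] F [-1.3  0.8  8.1] w 0.00010431171827109467
```

View pics/crop2.png

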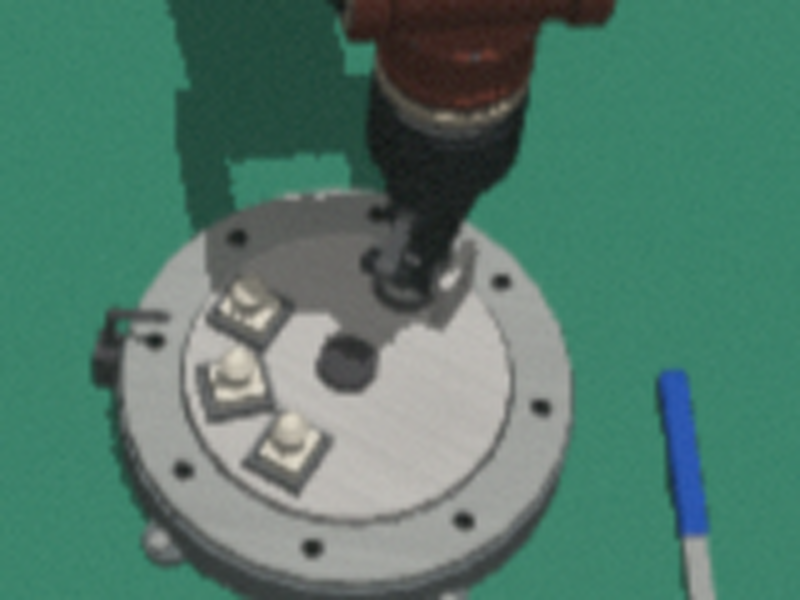

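Call:
{"api": "run_rows", "payload": {"ticks": [[[0, 0, 0, -0.006, 0, 0, 0], [0, 0, 0, -0.011, 0, 0, 0], [0, 0, 0, 0, 0, 0, 0]]]}}

```text
time: 8.55
tool_pos: [0.5678, 0.1477, 0.0948]
tool_rot: [0.0, 0.851, 0.525, 0.001]
contact_force: [0.2, -0.8, -0.1]
gripper_width: 0.004
grasp_force: 0.0
```

Call:
{"api": "run_rows", "payload": {"ticks": [[[0, 0.0031, 0.0007, 0, 0, 0, 0.05], [0, 0.0031, 0.0007, 0, 0, 0, 0.05], [0, 0.0031, 0.0007, 0, 0, 0, 0.05], [0, 0.0031, 0.0007, 0, 0, 0, 0.05], [0, 0, 0, 0, 0, 0, 0]]]}}

```text
time: 9.18
tool_pos: [0.575, 0.1562, 0.0932]
tool_rot: [-0.0, 0.899, 0.437, -0.002]
contact_force: [-2.9, -1.7, 1.4]
gripper_width: -0.001
grasp_force: 1.5
```

```bash
python3 -c "
from st import *
tool()"
```

```text
t 9.175 tcp [0.575  0.1562 0.0932] tipz 0.0742 ext 0.019 r 0.0643 th 132.07 xang 51.84 zaxis [-0.003 -0.001 -1.   ] F [-2.9 -1.7  1.4] w -0.0010885186881703702
```

Call:
{"api": "run_rows", "payload": {"ticks": [[[0, 0.0031, 0.0007, 0, 0, 0, 0.05], [0, 0.0031, 0.0007, 0, 0, 0, 0.05], [0, 0.0031, 0.0007, 0, 0, 0, 0.05], [0, 0, 0, 0, 0, 0, 0]]]}}

```text
time: 9.68
tool_pos: [0.5827, 0.1623, 0.0932]
tool_rot: [-0.0, 0.93, 0.369, -0.001]
contact_force: [-3.6, -1.1, 0.8]
gripper_width: -0.0
grasp_force: 1.4
```

```bash
python3 -c "
from st import *
tool()"
```

```text
t 9.675 tcp [0.5827 0.1623 0.0932] tipz 0.0742 ext 0.019 r 0.0644 th 123.35 xang 43.26 zaxis [-0.003 -0.    -1.   ] F [-3.6 -1.1  0.8] w -8.457071975398528e-05
```

Call:
{"api": "run_rows", "payload": {"ticks": [[[0, 0.0031, 0.0007, 0, 0, 0, 0.04], [0, 0.0025, 0.0006, 0, 0, 0, 0.03], [0, 0, 0, 0, 0, 0, 0]]]}}

```text
time: 10.05
tool_pos: [0.5878, 0.1651, 0.0932]
tool_rot: [-0.0, 0.942, 0.336, -0.001]
contact_force: [-2.7, -1.1, 0.2]
gripper_width: -0.001
grasp_force: 1.6
```

```bash
python3 -c "
from st import *
tool()"
```

```text
t 10.05 tcp [0.5878 0.1651 0.0932] tipz 0.0742 ext 0.019 r 0.0642 th 118.19 xang 39.26 zaxis [-0.003 -0.    -1.   ] F [-2.7 -1.1  0.2] w -0.0005795013095111945
```

Call:
{"api": "run_rows", "payload": {"ticks": [[[0, 0.0015, 0.0004, 0, 0, 0, 0.02], [0, 0.001, 0.0002, 0, 0, 0, 0.01], [0, 0, 0, 0, 0, 0, 0]]]}}

```text
time: 10.42
tool_pos: [0.5916, 0.1665, 0.094]
tool_rot: [0.0, 0.947, 0.322, 0.001]
contact_force: [-0.3, 1.0, -0.7]
gripper_width: -0.002
grasp_force: 0.0
```

```bash
python3 -c "
from st import *
tool()"
```

```text
t 10.425 tcp [0.5916 0.1665 0.094 ] tipz 0.075 ext 0.019 r 0.0637 th 114.56 xang 37.52 zaxis [ 0.001  0.    -1.   ] F [-0.3  1.  -0.7] w -0.0021658003068748097
```

Call:
{"api": "run_rows", "payload": {"ticks": [[[0, 0.001, 0.0002, 0, 0, 0, 0], [0, 0, 0, 0, 0, 0, 0]]]}}

```text
time: 10.68
tool_pos: [0.5923, 0.1667, 0.0942]
tool_rot: [0.0, 0.947, 0.322, 0.0]
contact_force: [-1.7, -1.1, -0.5]
gripper_width: 0.001
grasp_force: 0.5
```

Run:
```python
from st import *
tool()
im,d=manip.grab_frame("scene"); 
cv2.imwrite("pics/crop3.png",cv2.resize(im[150:270,280:440,::-1],(800,600),interpolation=cv2.INTER_CUBIC))
```

```text
t 10.675 tcp [0.5923 0.1667 0.0942] tipz 0.0752 ext 0.019 r 0.0636 th 113.88 xang 37.52 zaxis [ 0.001 -0.    -1.   ] F [-1.7 -1.1 -0.5] w 0.0012892838807922586
```

View pics/crop3.png

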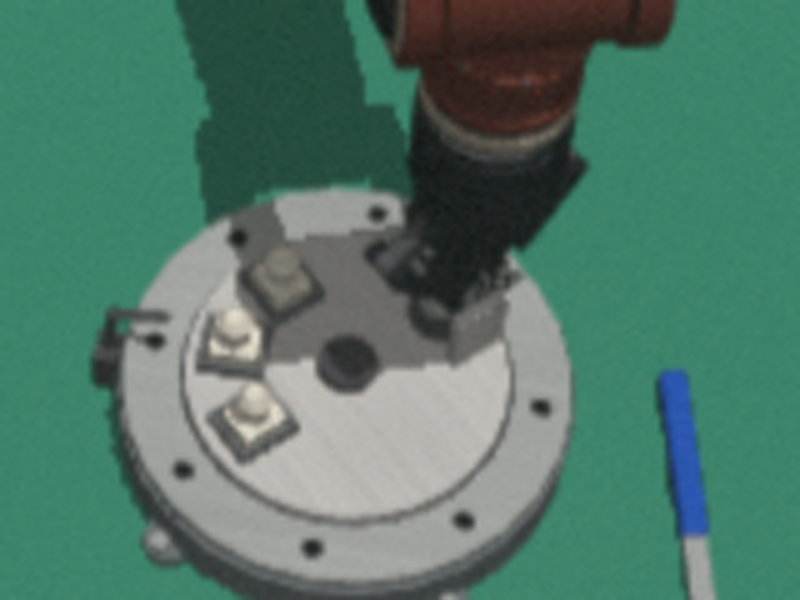

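Call:
{"api": "run_rows", "payload": {"ticks": [[[0, 0.001, 0.0002, 0, 0, 0, 0], [0, 0, 0, 0, 0, 0, 0]]]}}

```text
time: 10.98
tool_pos: [0.5932, 0.167, 0.0942]
tool_rot: [0.0, 0.947, 0.322, 0.0]
contact_force: [0.1, -1.8, -0.4]
gripper_width: 0.001
grasp_force: 1.0
```

```bash
python3 -c "
from st import *
tool()"
```

```text
t 10.975 tcp [0.5932 0.167  0.0942] tipz 0.0752 ext 0.019 r 0.0636 th 113.1 xang 37.51 zaxis [ 0. -0. -1.] F [ 0.1 -1.8 -0.4] w 0.0011826799941020677
```

Call:
{"api": "run_rows", "payload": {"ticks": [[[0, 0.001, 0.0002, 0, 0, 0, 0], [0, 0, 0, 0, 0, 0, 0]]]}}

```text
time: 11.22
tool_pos: [0.5938, 0.1672, 0.0941]
tool_rot: [0.0, 0.947, 0.322, -0.0]
contact_force: [-2.2, -4.3, 1.6]
gripper_width: -0.0
grasp_force: 2.3
```

```bash
python3 -c "
from st import *
tool()"
```

```text
t 11.225 tcp [0.5938 0.1672 0.0941] tipz 0.0751 ext 0.019 r 0.0635 th 112.49 xang 37.51 zaxis [-0.001 -0.001 -1.   ] F [-2.2 -4.3  1.6] w -0.00026050523057411645
```

Call:
{"api": "run_rows", "payload": {"ticks": [[[0, -0.003, -0.001, 0, 0, 0, 0], [0, -0.002, -0.001, -0.01, 0, 0, 0], [0, 0, 0, -0.04, 0, 0, 0], [0, 0, 0, -0.05, 0, 0, 0], [0, 0, 0, -0.05, 0, 0, 0]]]}}

```text
time: 11.85
tool_pos: [0.5886, 0.1667, 0.2465]
tool_rot: [-0.0, 0.947, 0.322, 0.001]
contact_force: [1.0, 0.3, 0.2]
gripper_width: 0.002
grasp_force: 0.0
```

Call:
{"api": "run_rows", "payload": {"ticks": [[[0, -0.06, 0.00, 0, 0, 0, 0], [0, -0.06, 0, 0, 0, 0, 0], [0, -0.06, 0, 0, 0, 0, 0], [0, -0.06, 0, 0, 0, 0, 0], [0, 0, 0, 0, 0, 0, 0]]]}}

```text
time: 12.48
tool_pos: [0.3965, 0.0191, 0.2447]
tool_rot: [0.001, 0.947, 0.32, 0.002]
contact_force: [0.3, -0.1, 0.2]
gripper_width: 0.001
grasp_force: 0.0
```

Run:
```python
from st import *
tool()
for n in("top","scene"):
    im,d=manip.grab_frame(n); cv2.imwrite(f"pics/{n}4.png",im[...,::-1])
    for q,z in(("plunger_top",.072),("fin_face",.08),("seat_a",.053),("die_a",.053)):
        print(n,q,[(np.round(m["centre"]),round(m["conf"],2),at_z(n,m["centre"],z).round(4)[:2],np.rad2deg(np.arctan2(*(at_z(n,m["centre"],z)[:2]-C)[::-1])).round(1)) for m in manip.mark_of(n,q)[:3]])
a=cv2.imread("pics/top4.png")[130:230,230:365];b=cv2.imread("pics/scene4.png")[150:250,290:425]
cv2.imwrite("pics/crop4.png",cv2.resize(cv2.hconcat([a,b]),(800,296),interpolation=cv2.INTER_CUBIC))
```

```text
t 12.475 tcp [0.3965 0.0191 0.2447] tipz 0.2257 ext 0.019 r 0.239 th -158.03 xang 37.34 zaxis [ 0.004 -0.    -1.   ] F [ 0.3 -0.1  0.2] w 0.001362530297723621
top plunger_top [(array([190., 278.]), 0.62, array([0.5854, 0.1553]), np.float64(124.9))]
top fin_face [(array([182., 270.]), 0.68, array([0.6064, 0.1764]), np.float64(99.8)), (array([182., 319.]), 0.2, array([0.6039, 0.0437]), np.float64(-102.4))]
top seat_a [(array([169., 310.]), 0.92, array([0.6454, 0.0698]), np.float64(-54.8)), (array([202., 309.]), 0.7, array([0.5536, 0.0727]), np.float64(-151.0)), (array([178., 319.]), 0.68, array([0.6182, 0.0449]), np.float64(-89.9))]
top die_a [(array([200., 310.]), 0.56, array([0.5589, 0.0713]), np.float64(-147.9)), (array([185., 316.]), 0.55, array([0.5994, 0.0543]), np.float64(-109.0)), (array([165., 313.]), 0.55, array([0.6561, 0.0615]), np.float64(-51.0))]
scene plunger_top [(array([210., 372.]), 0.57, array([0.5887, 0.167 ]), np.float64(116.6))]
scene fin_face [(array([210., 375.]), 0.85, array([0.5927, 0.1756]), np.float64(110.7))]
scene seat_a [(array([208., 336.]), 0.96, array([0.5726, 0.0747]), np.float64(-143.3)), (array([216., 328.]), 0.83, array([0.5996, 0.0524]), np.float64(-108.3)), (array([234., 329.]), 0.78, array([0.6517, 0.0577]), np.float64(-56.5))]
scene die_a [(array([207., 336.]), 0.53, array([0.5707, 0.0746]), np.float64(-144.4)), (array([219., 326.]), 0.48, array([0.6083, 0.0484]), np.float64(-99.3)), (array([234., 330.]), 0.43, array([0.6519, 0.0606]), np.float64(-54.8))]
```

View pics/crop4.png

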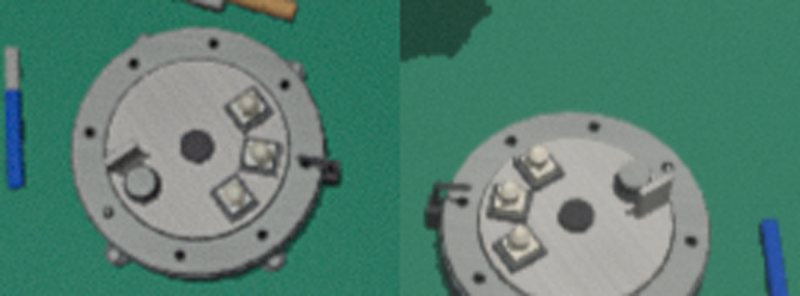

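Run:
```python
from st import *
from scipy.ndimage import map_coordinates
g=cv2.GaussianBlur(cv2.cvtColor(cv2.imread("pics/top4.png"),cv2.COLOR_BGR2GRAY).astype(float),(0,0),.8)
a=np.deg2rad(-9.34+45*np.arange(8)); uv=np.array([proj("top",(C[0]+.103*np.cos(t),C[1]+.103*np.sin(t),.045)) for t in a])
print(map_coordinates(g,[uv[:,1],uv[:,0]],order=3).round())
im,d=manip.grab_frame("top"); K,t,M=cam("top")
th=np.deg2rad(125.66)
u,v=proj("top",(C[0]+.062*np.cos(th),C[1]+.062*np.sin(th),.072)).round().astype(int)
u2,v2=proj("top",(C[0]+.03*np.cos(th),C[1]+.03*np.sin(th),.05)).round().astype(int)
print(t[2]-d[v-1:v+2,u-1:u+2], t[2]-d[v2-1:v2+2,u2-1:u2+2])
```

```text
[52. 50. 49. 92. 51. 49. 40. 48.]
[[0.05539073 0.05591382 0.05662872]
 [0.05313899 0.0544497  0.0556915 ]
 [0.05590047 0.05499567 0.05907478]] [[0.02931847 0.0275978  0.03104438]
 [0.02992417 0.03330626 0.03020849]
 [0.03616633 0.0317898  0.03053655]]
```

```bash
python3 -c "
from plant import manip
print(manip.job_done())"
```

```text
the job is handed in; nothing more can be done
None
```

I pressed the plunger in, turned the table clockwise to the next hole, and moved the hand clear. The final pictures show the pin's dome in that hole, the button standing about its full height out, and the three dies still in their seats. The job is handed in at about 13 s; no verdict came back.

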